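# Vent and open the latched resin casting box

## Task

Open the small resin casting box so that a colleague can take out the casting: first, with the lid still shut, twist the bar-topped vent cap on the lid anticlockwise (seen from above) to its stop, so that its bar stands square across the tongue. Then pull the latch handle at the end of the tongue sideways against its spring, towards the robot, lift the tongue off its ball, and finish while holding the lid up in the gripper, with the tongue's end about 8 cm above where it started. Do not shift the thread spool, the low jar or the glass dish standing in front of the box.

Things in the scene. Friction and masses are not known exactly. Their poses are not given: they have to be found in the camera images.
- casting_box: Fixed grey casting box on a dark steel base plate 260x150x12 mm; origin at the centre of the plate's underside on the table. Its +x axis runs from the ball end to the lid's hinge (roughly to the robot's left, +y of the world), its +y axis is the direction in which the latch is pulled (roughly towards the robot), z up. The chamber is 140x120 mm, its rim 62 mm above the table.
- hinge_line (a point): Middle of the lid's hinge line, 118 mm along the box's +x from its origin and 68 mm above the table; the hinge line runs along the box's y axis. Frame as the box's. Fixed.
- ball (a point): Centre of the fixed steel ball (28 mm diameter on a neck), 82 mm along the box's -x from its origin, 60 mm above the table. Fixed; frame as the box's.
- coupler (a point): Point on the tongue's end, in the bottom of the grey round coupler (41 mm diameter) that sits over the ball; 200 mm from the hinge line and level with the ball (60 mm above the table) when shut. It moves with the lid. At the end it must be held 60 to 110 mm above its shut height.
- lid (a joint): Angle of the aluminium lid with its tongue (0.45 kg with latch and cap), rad: 0 shut, grows as the tongue's end is lifted, stop at 1.0. Lifting turns the lid about the hinge line, so that the tongue's end moves up and towards the hinge: 0.41 rad lifts the coupler by 80 mm. It falls shut if let go; lifting at the handle takes 2 to 3 N. It cannot be lifted while the latch's jaw is under the ball.
- latch_handle (a point): Centre of the latch's upright black handle: a block 22 mm long (along the tongue), 14 mm wide (along the pull), 44 mm high, standing over the coupler; this point is 109 mm above the table when shut, the handle's foot is at 87 mm (a dark steel carriage 24x46 mm lies below it) and its top at 131 mm. Frame as the box's when shut; it tilts with the lid. Grip it from above across the 14 mm.
- latch (a joint): How far the latch is pulled, m: 0 locked, grows along the box's +y, stop at 0.014. A spring pulls it back: 3.5 N at 0, 350 N/m more. Its jaw is clear of the ball from 0.008 on and must stay so until the coupler has risen 20 mm; after that the latch may stay pulled or not.
- cap_grip (a point): Centre of the bar on top of the black vent cap (round ribbed cap 34 mm diameter, 15 mm high, with a bar 38 mm long, 12 mm wide, 26 mm high on top). On the lid's middle, 85 mm from the hinge line; this point is 109 mm above the table when shut, the bar's foot at 96 mm and its top at 122 mm. Its x axis runs along the bar, its y axis across it.
- vent_cap (a joint): Angle of the vent cap, rad: 0 is bar along the tongue (closed), grows anticlockwise from above, stop at 1.5 (bar square across). It starts between 0 and 0.25, turns with about 0.03 N m and stays where it is left. Open from 1.25 on.
- spool_mid (a point): Middle of the spool of blue thread, 51 mm across, 60 mm tall, standing loose in front of the box. Leave alone.
- jar_mid (a point): Middle of the low jar, 50 mm across, 24 mm tall, standing loose in front of the box. Leave alone.
- dish_mid (a point): Middle of the eight-sided glass dish, 67 mm across, 18 mm tall, standing loose in front of the box. Leave alone.

How it is judged (in metres and radians):
On the way, in this order (a step that is already met when the one before it is completed fails the run):
1. vent cap twisted open while the lid is shut and locked (value of joint vent_cap above 1.25 rad and value of joint lid below 0.03 rad and value of joint latch below 0.004 m), for 0.2 s.
2. latch pulled clear of the ball with the tongue still down (value of joint latch above 0.007 m and value of joint lid below 0.06 rad), for 0.05 s.
3. tongue lifted off the ball (value of joint lid above 0.2 rad), for 0.1 s.
At the end, for the whole second after the job is handed in: The gripper still holds the raised lid (more than 1 N between the fingers and the lid or its latch), the coupler is 60 to 110 mm above its shut height and still (lid slower than 0.05 rad/s), and the vent cap is open (1.25 rad or more) (height (world z) of coupler between 0.12 and 0.17 m and velocity of joint lid between -0.05 and 0.05 rad/s and value of joint vent_cap above 1.25 rad and contact force between the fingers and casting_box above 1 N); the arm keeps its last pose, push and grip.
It fails at once if the spool, jar or dish was shifted by more than 25 mm or knocked over (distance of any of spool_mid, jar_mid, dish_mid from where it was at the start of the episode above 0.025 m or angle between spool_mid's own z axis and vertical above 0.6 rad).
It also fails if it takes over 45 s, if anything falls off the work surface, if the arm or the gripper's body presses on something with over 40 N, if the wrist force passes 120 N, or if a joint passes its speed limit or range.

## Robot

A 6-joint arm with a two-finger parallel gripper is mounted at the origin on the work surface; the furniture and walls round the work are solid. World frame = base frame: x ahead of the robot, y to its left, z up, the work surface at z = 0. Lengths are in m, angles in degrees, forces in N, time in s.
With the tool pointing down it reaches from about 0.425 to 0.95 m from the base axis. Payload 14.7 kg.
Tool frame: the origin (TCP) lies midway between the tips of the shut fingers; the grasp point (between the pads) lies 19 mm behind it; z points along the fingers, y is the line along which they close (so a half turn about z gives the same grasp; the last joint's range is limited). The gripper opens to 85 mm and grips with 20 to 120 N. Pads are 22 mm wide; open, the fingers measure 114 mm over their backs; the gripper's body (76 mm by 85 mm) begins 54 mm behind the grasp point. The pads swing forward as they close: fully open they stand 13 mm farther back than shut.
Start: joints at [74.565, 27.513, 91.461, -0, 61.026, -2.67], TCP at [0.144, 0.634, 0.231] pointing down, gripper open.
Joint ranges: [-157.49, 157.49], [-46.99, 117.5], [13.45, 153.17], [-89.5, 269.5], [5.16, 153.95], [-167.48, 167.48]. Speed limits (degrees/s): [108.29, 108.29, 136.94, 172.46, 172.46, 172.46].

## Interface

Orientations are given as [roll, pitch, yaw] about the fixed x, y, z axes, in that order (R = Rz(yaw) Ry(pitch) Rx(roll)).
In Python, from cell import observe, grab_frame, job_done, masks_of, landmark_of gives the robot as it stands.
- The arm moves only by the tool apply_moves, never from a script. Its arguments are lists of equal length, an entry for each row: "linear": the shift along the tool's x, y, z in mm, a list of three; "angular": the turn, a rotation vector about the tool's x, y, z in degrees, a list of three; "grip": the gripper command: -1 is fully open, 1 is shut, values between are in proportion. In form: {"linear": [[dx, dy, dz], ...], "angular": [[wx, wy, wz], ...], "grip": [grip, ...]}. A call has 1 to 8 rows; each row shifts and turns the commanded pose from where the row before left it, along the tool's axes as they then stand; what a row does not reach is not made up. A row lasts 1/12 s, in which the tool goes at most 41.7 mm and 7.16 degrees, less where a joint would pass 70% of its speed; a pose out of reach is approached as far as the arm can. A call is refused whole if a number of a shift passes 41.7 or a number of a turn 7.16, either way. A call with a gripper value outside its range is refused whole. The fingers move at their own pace and stop on an object; the grip force is fixed at half the most. Time passes only in rows, so rows that do not move let the fingers close. It gives the time, the measured TCP pose, the force, the opening and the grip force at its end, in the units of the state.
- observe(): the state, without advancing time (a new reading comes with each control period).
- grab_frame(name): name is "scene" or "top" or "wrist"; returns a dict with "frame" (480x640x3 uint8, blue, green, red), "mtx" (3x3 intrinsics, pixels), "R" (3x3) and "t" (3): a world point X has camera coordinates R X + t. Camera axes: x right, y down, z forward; pixel columns grow to the right and rows downward; lengths in m; the calibration is good to about 2 mm. A picture is of the moment at which its call begins. There is no depth.
- job_done(): hands the job in; it is judged then, once.
Trained networks look in the newest picture that a camera, given by its name, has taken for a name from the list of things; names that differ only in an ending like _2 or _b are one class to them, and where a whole thing is asked for, a point or a joint stands for the part that bears it (a point fixed in the world has none). Each returns a list of dicts, best first, with "confidence" (0 to 1); they miss things now and then, are a little off and sometimes report something else, mostly with a low value. They report only what shows in the picture. A call takes as long as a camera call.
- masks_of(camera, thing): "pixels" (480x640 bool, what is visible of it).
- landmark_of(camera, thing): "centre" ([x, y, z] in m, in world coordinates, good to about 4 mm: a listed point, or the origin of a listed thing).
The state is a dict: "time_s": time; "joint_positions": joint angles; "joint_velocities": joint speeds; "joint_efforts": joint torques, N m; "eef_pos": TCP position; "ee_rot": TCP orientation; "force": force on the tool from outside, world axes, zero at the start; "moment": the same for the moment, N m; "grip_width": finger opening in m; "finger_force": force on a finger pad.
Only numpy, scipy, OpenCV 4.12 (cv2) and the standard library are available. Lean on these libraries where they do the work, as an engineer would, in place of code of your own. Each camera call takes 0.05 s, during which the arm holds its last target. There are 200 camera calls.

## Working session

There is one attempt and no reset: what is moved stays moved. The work goes in short steps, Python scripts to look and compute and a tool call to move; the robot and the scene stay as the last step left them, time stands still between calls to the robot, and variables do not carry over. Pictures are saved under pics/ and viewed, at most 10 in all, crops included, and the job is handed in when it is done.

Besides the shell and the picture viewer there is one more tool, called as a command line: name --argument value ..., lists and objects as JSON in quotes. apply_moves: Moves the arm, as the interface text tells. Its arguments: {"type":"object","properties":{"linear":{"type":"array"},"angular":{"type":"array"},"grip":{"type":"array"}},"required":["linear","angular","grip"]}

```bash
mkdir -p pics
cat > look.py <<'E'
from cell import *
import numpy as np, cv2
def lm(cams,names):
    for c in cams:
        f=grab_frame(c)
        cv2.imwrite(f"pics/{c}_{observe()['time_s']:.2f}.png",f['frame'])
        for n in names:
            r=landmark_of(c,n)
            for d in r[:2]: 
                X=np.array(d['centre']); p=f['mtx']@(f['R']@X+f['t']); print(c,n,X.round(4),round(d['confidence'],2),(p[:2]/p[2]).round(0))
E
python3 - <<'E'
from look import *
o=observe(); print({k:np.round(v,3) for k,v in o.items()})
lm(['scene','top','wrist'],['casting_box','coupler','latch_handle','cap_grip','hinge_line','ball','spool_mid','jar_mid','dish_mid'])
print(observe()['time_s'])
E
ls pics
```

```text
{'time_s': np.float64(0.0), 'joint_positions': array([74.566, 27.548, 91.495,  0.   , 61.025, -2.67 ]), 'joint_velocities': array([-0.077,  0.044,  0.   , -0.025,  0.126,  0.102]), 'joint_efforts': array([ 2.0000e-03, -9.5066e+01, -4.3018e+01, -0.0000e+00,  1.2000e-02,
        0.0000e+00]), 'eef_pos': array([0.143, 0.634, 0.231]), 'ee_rot': array([-1.79931e+02, -4.00000e-03,  1.67236e+02]), 'force': array([0.011, 0.457, 0.217]), 'moment': array([-0.007, -0.007,  0.   ]), 'finger_force': np.float64(0.0), 'grip_width': np.float64(0.085)}
scene casting_box [ 0.515  -0.1202  0.0016] 0.76 [297. 256.]
scene coupler [ 0.4966 -0.2054  0.0612] 0.67 [322. 211.]
scene coupler [ 0.3958 -0.1278  0.0143] 0.16 [355. 264.]
scene latch_handle [ 0.5019 -0.2018  0.1095] 0.75 [319. 191.]
scene cap_grip [ 0.5221 -0.0843  0.1099] 0.96 [282. 219.]
scene hinge_line [ 0.5309 -0.0049  0.0673] 0.68 [258. 262.]
scene ball [ 0.5015 -0.1999  0.0604] 0.8 [319. 213.]
scene ball [ 0.3998 -0.128   0.0153] 0.68 [353. 263.]
scene spool_mid [ 0.3699 -0.219   0.0262] 0.87 [383. 236.]
scene jar_mid [ 0.4    -0.1299  0.0132] 0.93 [353. 263.]
scene dish_mid [ 0.4088 -0.0435  0.0133] 0.85 [332. 290.]
top casting_box [ 0.5141 -0.1155  0.0019] 0.92 [311. 219.]
top coupler [ 0.5021 -0.2065  0.0591] 0.84 [370. 220.]
top coupler [ 0.3721 -0.2228  0.0328] 0.61 [380. 305.]
top latch_handle [ 0.5019 -0.201   0.1116] 0.62 [370. 215.]
top cap_grip [ 0.5223 -0.091   0.1114] 0.67 [295. 201.]
top cap_grip [ 0.4079 -0.0475  0.0095] 0.27 [269. 283.]
top hinge_line [ 5.343e-01 -5.000e-04  6.880e-02] 0.84 [237. 199.]
top ball [ 0.5036 -0.1993  0.0602] 0.74 [365. 219.]
top spool_mid [ 0.373  -0.2227  0.0346] 0.96 [380. 304.]
top jar_mid [ 0.393  -0.1263  0.0134] 0.62 [318. 292.]
top dish_mid [ 0.4049 -0.0457  0.0096] 0.79 [268. 285.]
1.5
scene_0.05.png
top_0.55.png
wrist_1.05.png
```

View pics/top_0.55.png

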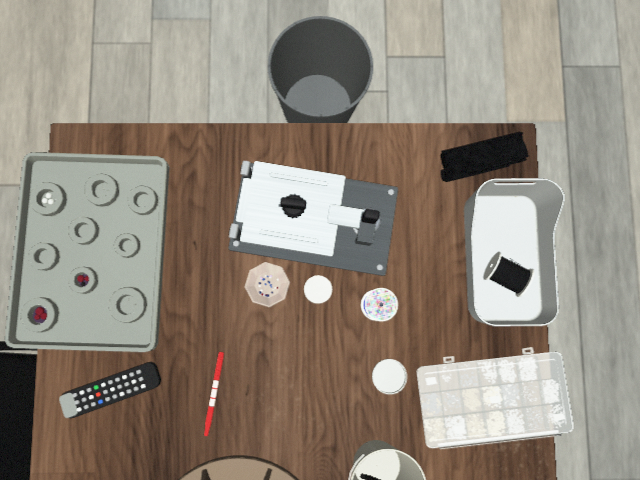

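View pics/scene_0.05.png

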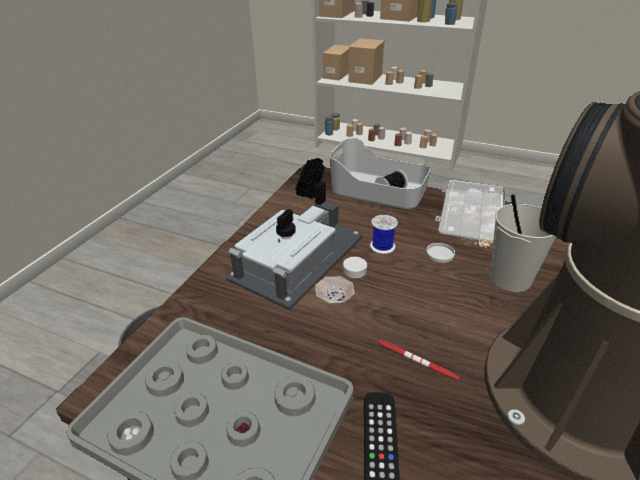

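apply_moves --linear '[[-40, -4, 0], [-40, -4, 0], [-40, -4, 0], [-40, -4, 0], [-40, -4, 0], [-40, -4, 0], [-40, -4, 0], [-40, -4, 0]]' --angular '[[0, 0, 3.6], [0, 0, 3.6], [0, 0, 3.6], [0, 0, 3.6], [0, 0, 3.6], [0, 0, 3.6], [0, 0, 3.6], [0, 0, 3.6]]' --grip '[-1, -1, -1, -1, -1, -1, -1, -1]'

```text
time_s: 2.17
eef_pos: [0.4178, 0.4685, 0.2313]
ee_rot: [180.0, 0.0, 138.3]
force: [0.5, 0.5, -0.2]
grip_width: 0.0856
finger_force: 0.0
```

apply_moves --linear '[[-40, -6, 0], [-40, -6, 0], [-40, -6, 0], [-40, -6, 0], [-40, -6, 0], [-40, -6, 0], [-40, -6, 0], [-40, -6, 0]]' --angular '[[0, 0, 3.8], [0, 0, 3.8], [0, 0, 3.8], [0, 0, 3.8], [0, 0, 3.8], [0, 0, 3.8], [0, 0, 3.8], [0, 0, 3.8]]' --grip '[-1, -1, -1, -1, -1, -1, -1, -1]'

```text
time_s: 2.83
eef_pos: [0.5602, 0.1818, 0.2314]
ee_rot: [180.0, 0.0, 107.8]
force: [1.1, -0.0, -0.1]
grip_width: 0.0856
finger_force: 0.0
```

apply_moves --linear '[[-37, -12, 0], [-37, -12, 0], [-37, -12, 0], [-37, -12, 0], [-37, -12, 0], [-37, -12, 0], [-37, -12, 0], [0, 0, 0]]' --angular '[[0, 0, 2.5], [0, 0, 2.5], [0, 0, 2.5], [0, 0, 2.5], [0, 0, 2.5], [0, 0, 2.5], [0, 0, 2.5], [0, 0, 0]]' --grip '[-1, -1, -1, -1, -1, -1, -1, -1]'

```text
time_s: 3.5
eef_pos: [0.5228, -0.0907, 0.2314]
ee_rot: [-180.0, 0.1, 90.2]
force: [0.5, 0.2, 0.0]
grip_width: 0.0852
finger_force: 0.0
```

```bash
python3 - <<'E'
from look import *
lm(['wrist'],['cap_grip','latch_handle','hinge_line','ball'])
f=grab_frame('wrist')
for n in ['vent_cap','cap_grip','latch_handle']:
    for r in masks_of('wrist',n)[:2]:
        m=r['pixels'].astype(np.uint8); ys,xs=np.nonzero(m)
        print(n,r['confidence'],m.sum(),xs.mean(),ys.mean(),xs.min(),xs.max(),ys.min(),ys.max())
print(observe()['eef_pos'],observe()['time_s'])
E
ls pics
```

```text
wrist cap_grip [ 0.5216 -0.0891  0.11  ] 0.69 [320. 227.]
wrist latch_handle [ 0.499  -0.2032  0.1094] 0.67 [295. 349.]
wrist hinge_line [ 0.5377 -0.0059  0.0678] 0.85 [339. 120.]
wrist ball [ 0.5018 -0.2011  0.0658] 0.72 [300. 321.]
vent_cap 0.57 1577 315.23652504755864 230.15472415979707 295 336 206 259
cap_grip 0.61 1557 315.0854206807964 230.24470134874758 295 336 207 259
latch_handle 0.78 1865 283.23002680965146 337.62788203753354 258 306 302 377
latch_handle 0.53 25398 313.68623513662493 223.6210725253957 239 401 120 375
[ 0.52455225 -0.08432743  0.23126737] 3.95
scene_0.05.png
top_0.55.png
wrist_1.05.png
wrist_3.55.png
```

Run:
```python
from look import *
o=observe();print(o['eef_pos'],o['ee_rot'],o['time_s'])
im=cv2.imread('pics/wrist_3.55.png')[90:390,170:470]
cv2.imwrite('pics/w1.png',cv2.resize(im,None,fx=2,fy=2,interpolation=cv2.INTER_CUBIC))
f=grab_frame('wrist');print(f['mtx'],f['R'],f['t'],-f['R'].T@f['t'])
```

```text
[ 0.52455225 -0.08432743  0.23126737] [-1.79998270e+02 -2.59435055e-03  9.06347265e+01] 3.95
[[339.96369859   0.         320.28005537]
 [  0.         339.96369859 236.86079556]
 [  0.           0.           1.        ]] [[ 0.99994548  0.01038786  0.00106608]
 [ 0.00962365 -0.9563546   0.29205011]
 [ 0.00405332 -0.29202393 -0.95640242]] [-0.52299447 -0.12362966  0.35246348] [ 0.52272708 -0.00987323  0.37376054]
```

View pics/w1.png

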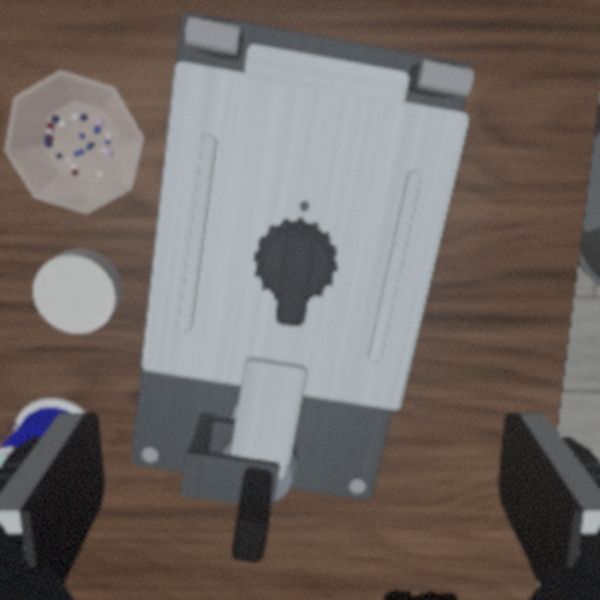

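Run:
```python
from look import *
f=grab_frame('wrist')
K,R,t=f['mtx'],f['R'],f['t']; C=-R.T@t
def bp(u,v,z,crop=True):
    if crop:u,v=170+u/2,90+v/2
    d=R.T@np.linalg.solve(K,[u,v,1]); return (C+d*(z-C[2])/d[2]).round(4)
a,b=bp(150,455,.012),bp(357,487,.012);d=a-b;print('screws',a,b,np.degrees(np.arctan2(d[1],d[0]))-90)
a,b=bp(142,370,.068),bp(176,65,.068);d=b-a;print('lid L',np.degrees(np.arctan2(d[1],d[0])))
a,b=bp(400,408,.068),bp(469,112,.068);d=b-a;print('lid R',np.degrees(np.arctan2(d[1],d[0])))
for z in(.096,.122):
    print(z,'bar end L,R',bp(277,322,z),bp(304,322,z),'cap centre@.096',bp(296,260,.09))
print('handle top end corners',bp(235,557,.131),bp(262,559,.131),bp(247,470,.131))
def pr(X):
    p=K@(R@np.array(X)+t);p=p[:2]/p[2];return ((p-[170,90])*2).round(0)
for ang in(80,85,90,95):
    c=np.array([.520,-.088,.122]);u=np.array([np.cos(np.radians(ang)),np.sin(np.radians(ang)),0]);w=np.array([-u[1],u[0],0])
    print(ang,pr(c-.019*u+.006*w),pr(c-.019*u-.006*w))
h=np.array([.500,-.2015,.131]);print('handle top',pr(h),'foot',pr(h-[0,0,.044]))
```

```text
screws [ 0.435  -0.2225  0.012 ] [ 0.5598 -0.2433  0.012 ] 80.5376777919744
lid L 80.89387537821734
lid R 81.00252879049981
0.096 bar end L,R [ 0.5138 -0.1077  0.096 ] [ 0.5255 -0.1076  0.096 ] cap centre@.096 [ 0.5218 -0.0815  0.09  ]
0.122 bar end L,R [ 0.5146 -0.0986  0.122 ] [ 0.5252 -0.0985  0.122 ] cap centre@.096 [ 0.5218 -0.0815  0.09  ]
handle top end corners [ 0.4971 -0.2009  0.131 ] [ 0.5086 -0.2018  0.131 ] [ 0.5028 -0.1591  0.131 ]
80 [267. 339.] [297. 344.]
85 [271. 341.] [301. 343.]
90 [275. 342.] [306. 342.]
95 [280. 343.] [310. 341.]
handle top [242. 558.] foot [249. 498.]
```

apply_moves --linear '[[-1, -2, 20], [-1, -2, 20], [-1, 0, 20], [0, 0, 0], [0, 0, 0], [0, 0, 0]]' --angular '[[0, 0, 1], [0, 0, 1], [0, 0, 1], [0, 0, 0], [0, 0, 0], [0, 0, 0]]' --grip '[-1, -1, -1, -1, -1, -1]'

```text
time_s: 4.55
eef_pos: [0.5209, -0.0883, 0.1722]
ee_rot: [180.0, 0.0, 87.6]
force: [-1.0, -0.2, 0.6]
grip_width: 0.0857
finger_force: 0.0
```

Run:
```python
from look import *
lm(['wrist'],['cap_grip','vent_cap'])
lm(['top'],['cap_grip'])
lm(['scene'],['cap_grip'])
o=observe();print(o['eef_pos'],o['ee_rot'],o['time_s'])
f=grab_frame('wrist')
cv2.imwrite('pics/w2.png',cv2.resize(f['frame'][130:330,220:420],None,fx=3,fy=3,interpolation=cv2.INTER_CUBIC))
np.savez('w2.npz',**{k:f[k] for k in('mtx','R','t')})
```

```text
wrist cap_grip [ 0.5197 -0.0918  0.1087] 0.89 [320. 259.]Traceback (most recent call last):
  File "<stdin>", line 2, in <module>
  File "look.py", line 8, in lm
    r=landmark_of(c,n)
ValueError: it knows: ball, cap_grip, casting_box, coupler, dish_mid, hinge_line, jar_mid, latch_handle, spool_mid
```

Run:
```python
from look import *
lm(['wrist','top','scene'],['cap_grip'])
o=observe();print(o['eef_pos'],o['ee_rot'],o['time_s'])
f=grab_frame('wrist')
cv2.imwrite('pics/w2.png',cv2.resize(f['frame'][170:370,220:420],None,fx=3,fy=3,interpolation=cv2.INTER_CUBIC))
np.savez('w2.npz',**{k:f[k] for k in('mtx','R','t')})
```

```text
wrist cap_grip [ 0.5212 -0.0877  0.1113] 0.85 [321. 254.]
scene cap_grip [ 0.5221 -0.0877  0.1097] 0.93 [283. 218.]
[ 0.52047312 -0.08832707  0.1716709 ] [1.79967561e+02 6.84904755e-03 8.75404570e+01] 4.95
```

View pics/w2.png

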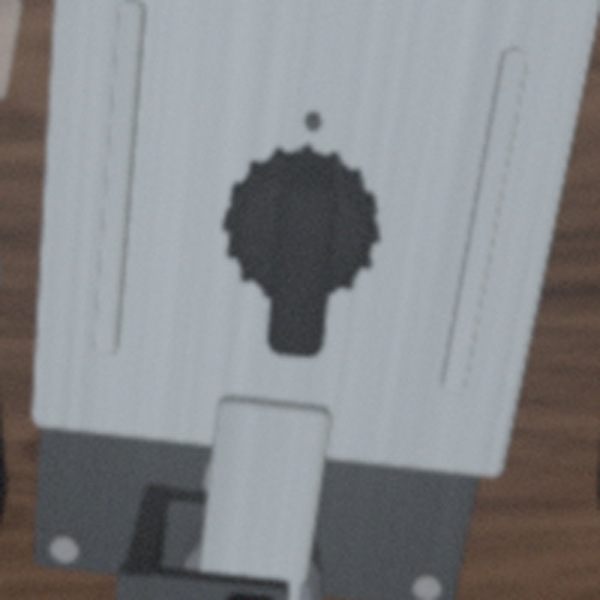

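Run:
```python
import numpy as np
f=np.load('w2.npz');K,R,t=f['mtx'],f['R'],f['t']; C=-R.T@t
def bp(u,v,z):
    u,v=220+u/3,170+v/3
    d=R.T@np.linalg.solve(K,[u,v,1]); return (C+d*(z-C[2])/d[2]).round(4)
a,b=bp(268,352,.122),bp(323,355,.122);d=a-b;m=(a+b)/2
ang=np.degrees(np.arctan2(d[1],d[0]))-90
print(a,b,ang,'L',np.linalg.norm(d),'centre by end',m+.019*np.array([np.cos(np.radians(ang)),np.sin(np.radians(ang)),0]))
print('cap centre z.096',bp(302,222,.096))
a,b=bp(64,550,.012),bp(426,588,.012);d=a-b;y=np.degrees(np.arctan2(d[1],d[0]))-90
u=np.array([np.cos(np.radians(y)),np.sin(np.radians(y)),0])
print('screws',a,b,y, 'mid',(a+b)/2)
```

```text
[ 0.5122 -0.1049  0.122 ] [ 0.5235 -0.1061  0.122 ] 83.93821121127132 L 0.01136353818139401 centre by end [ 0.51985642 -0.08660624  0.122     ]
cap centre z.096 [ 0.5201 -0.0855  0.096 ]
screws [ 0.4317 -0.2288  0.012 ] [ 0.5567 -0.2499  0.012 ] 80.41879163498254 mid [ 0.4942  -0.23935  0.012  ]
```

apply_moves --linear '[[1.5, -0.5, 18], [0, 0, 20], [0, 0, 20], [0, 0, 13.5], [0, 0, 0], [0, 0, 0]]' --angular '[[0, 0, 1], [0, 0, 1], [0, 0, 1], [0, 0, 0], [0, 0, 0], [0, 0, 0]]' --grip '[-0.6, -0.3, 0, 0.2, 0.2, 0.2]'

```text
time_s: 5.5
eef_pos: [0.5195, -0.0867, 0.0995]
ee_rot: [-179.9, -0.0, 84.5]
force: [-0.0, 0.4, 0.9]
grip_width: 0.0342
finger_force: 0.0
```

apply_moves --linear '[[0, 0, 0], [0, 0, 0], [0, 0, 0], [0, 0, 0], [0, 0, 0], [0, 0, 0]]' --angular '[[0, 0, 0], [0, 0, 0], [0, 0, 0], [0, 0, 0], [0, 0, 0], [0, 0, 0]]' --grip '[0.5, 0.8, 1, 1, 1, 1]'

```text
time_s: 6.0
eef_pos: [0.5205, -0.087, 0.1009]
ee_rot: [179.9, 0.0, 84.5]
force: [-1.9, 0.1, 7.7]
grip_width: 0.0107
finger_force: 61.1
```

apply_moves --linear '[[0, 0, -1], [0, 0, 0], [0, 0, 0], [0, 0, 0], [0, 0, 0], [0, 0, 0], [0, 0, 0], [0, 0, 0]]' --angular '[[0, 0, 0], [0, 0, -7], [0, 0, -7], [0, 0, -7], [0, 0, -7], [0, 0, -7], [0, 0, -7], [0, 0, -7]]' --grip '[1, 1, 1, 1, 1, 1, 1, 1]'

```text
time_s: 6.67
eef_pos: [0.5195, -0.0872, 0.1011]
ee_rot: [-180.0, 0.0, 133.9]
force: [-1.8, -6.3, -1.9]
grip_width: 0.0106
finger_force: 60.0
```

apply_moves --linear '[[0, 0, 0], [0, 0, 0], [0, 0, 0], [0, 0, 0], [0, 0, 0], [0, 0, 0], [0, 0, 0]]' --angular '[[0, 0, -7], [0, 0, -7], [0, 0, -7], [0, 0, -7], [0, 0, -4], [0, 0, 0], [0, 0, 0]]' --grip '[1, 1, 1, 1, 1, 1, 1]'

```text
time_s: 7.25
eef_pos: [0.5191, -0.0877, 0.1011]
ee_rot: [-179.9, -0.0, 165.6]
force: [-5.7, -12.5, -0.6]
grip_width: 0.011
finger_force: 60.4
```

Run:
```python
from look import *
o=observe();print(o['eef_pos'],o['ee_rot'],o['moment'],o['force'],o['joint_positions'])
```

```text
[ 0.51912476 -0.08772856  0.10108675] [-1.79925713e+02 -4.31780522e-02  1.65600439e+02] [-2.27861122  1.02855129  0.00930407] [ -5.68550303 -12.53713593  -0.59395178] [-12.83956794  27.96363084 114.37420683  -0.11949107  37.70740704
 -88.34547185]
```

apply_moves --linear '[[0, 0, 0], [0, 0, 0], [0, 0, 0], [0, 0, -20], [0, 0, -25], [0, 0, -20], [0, 0, 0], [0, 0, 0]]' --angular '[[0, 0, 0], [0, 0, 0], [0, 0, 0], [0, 0, 0], [0, 0, 0], [0, 0, 7], [0, 0, 7], [0, 0, 7]]' --grip '[0.4, 0.2, 0.2, 0.2, 0.2, 0.2, 0.2, 0.2]'

```text
time_s: 7.92
eef_pos: [0.5209, -0.0868, 0.1675]
ee_rot: [179.9, 0.2, 144.2]
force: [-0.4, 0.7, -0.6]
grip_width: 0.0344
finger_force: 0.0
```

apply_moves --linear '[[0, 0, 0], [0, 0, 0], [0, 0, 0], [0, 0, 0], [0, 0, 0], [0, 0, 0], [0, 0, 0], [0, 0, 0]]' --angular '[[0, 0, 7], [0, 0, 7], [0, 0, 7], [0, 0, 7], [0, 0, 7], [0, 0, 7], [0, 0, 7], [0, 0, 7]]' --grip '[0.2, 0.2, 0.2, 0.2, 0.2, 0.2, 0.2, 0.2]'

```text
time_s: 8.58
eef_pos: [0.52, -0.0866, 0.166]
ee_rot: [180.0, -0.0, 88.2]
force: [-0.7, -0.2, 0.3]
grip_width: 0.0343
finger_force: 0.0
```

apply_moves --linear '[[0, 0, 0], [0, 0, 0]]' --angular '[[0, 0, 7], [0, 0, 0]]' --grip '[0.2, 0.2]'

```text
time_s: 8.75
eef_pos: [0.52, -0.0866, 0.166]
ee_rot: [180.0, -0.0, 81.2]
force: [-0.1, -0.1, 0.1]
grip_width: 0.0342
finger_force: 0.0
```

Run:
```python
from look import *
o=observe();print(o['eef_pos'],o['ee_rot'],o['grip_width'])
lm(['wrist','scene'],['latch_handle','cap_grip'])
f=grab_frame('wrist')
cv2.imwrite('pics/w3.png',cv2.resize(f['frame'][150:450,170:470],None,fx=2,fy=2,interpolation=cv2.INTER_CUBIC))
np.savez('w3.npz',**{k:f[k] for k in('mtx','R','t')})
```

```text
[ 0.5200223  -0.08664242  0.16602484] [ 1.79978339e+02 -4.06474358e-03  8.11616058e+01] 0.034229538844017776
wrist latch_handle [ 0.499  -0.2048  0.1074] 0.73 [318. 410.]
wrist cap_grip [ 0.5208 -0.0902  0.113 ] 0.72 [324. 265.]
wrist cap_grip [ 0.4034 -0.0492  0.0087] 0.65 [185. 198.]
scene latch_handle [ 0.503  -0.2017  0.1087] 0.58 [318. 191.]
scene cap_grip [ 0.5228 -0.0894  0.1095] 0.66 [283. 218.]
scene cap_grip [ 0.531  -0.0043  0.0692] 0.28 [257. 262.]
```

View pics/w3.png

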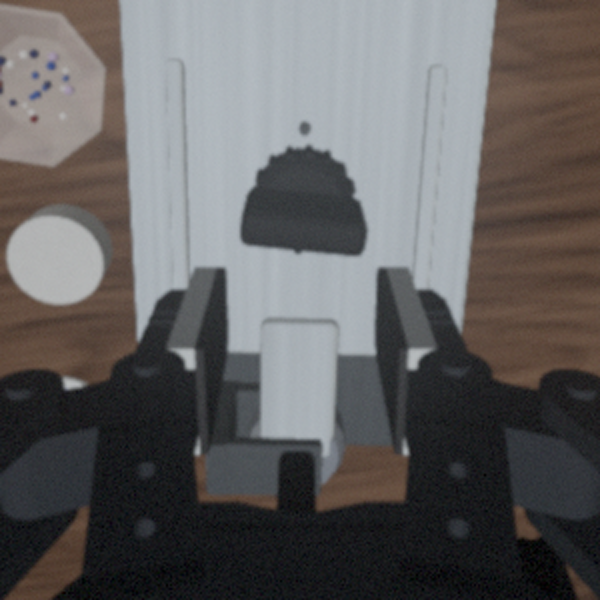

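apply_moves --linear '[[-38, 0, 0], [-38, 0, 0], [-39, -1, 0], [0, 0, 20], [0, 0, 20], [0, 0, 20], [0, 0, 11], [0, 0, 0]]' --angular '[[0, 0, 0.7], [0, 0, 0], [0, 0, 0], [0, 0, 0], [0, 0, 0], [0, 0, 0], [0, 0, 0], [0, 0, 0]]' --grip '[0.2, 0.2, 0.2, 0.2, 0.2, 0.2, 0.2, 0.2]'

```text
time_s: 9.77
eef_pos: [0.4997, -0.1997, 0.0928]
ee_rot: [-179.8, -0.1, 80.9]
force: [-0.8, 0.6, -0.2]
grip_width: 0.0341
finger_force: 0.0
```

apply_moves --linear '[[0, 0, 0], [0, 0, 0], [0, 0, 0], [0, 0, 0], [0, 0, 0]]' --angular '[[0, 0, 0], [0, 0, 0], [0, 0, 0], [0, 0, 0], [0, 0, 0]]' --grip '[0.5, 0.8, 1, 1, 1]'

```text
time_s: 10.18
eef_pos: [0.5014, -0.2002, 0.0956]
ee_rot: [179.9, 0.0, 80.8]
force: [-1.7, 1.3, 4.0]
grip_width: 0.013
finger_force: 60.9
```

Run:
```python
from look import *
o=observe();print(o['eef_pos'],o['ee_rot'],o['grip_width'],o['force'])
lm(['scene'],['latch_handle'])
```

```text
[ 0.501386   -0.20024709  0.09555586] [1.79941971e+02 1.23044070e-02 8.08408401e+01] 0.01297999988279653 [-1.65230878  1.33905079  4.02077345]
scene latch_handle [ 0.5043 -0.2056  0.1085] 0.65 [318. 190.]
```

apply_moves --linear '[[0, -3, 0], [0, -3, 0], [0, -3, 0], [0, -2.5, 0], [0, 0, 0], [0, 0, 0]]' --angular '[[0, 0, 0], [0, 0, 0], [0, 0, 0], [0, 0, 0], [0, 0, 0], [0, 0, 0]]' --grip '[1, 1, 1, 1, 1, 1]'

```text
time_s: 10.78
eef_pos: [0.4914, -0.1987, 0.0956]
ee_rot: [179.8, 0.0, 80.8]
force: [7.5, 4.7, 1.4]
grip_width: 0.013
finger_force: 60.6
```

apply_moves --linear '[[0.9, 0, -5.9], [0.9, 0, -5.9], [0.9, 0, -5.9], [0.9, 0, -5.9], [0.9, 0, -5.9], [0.9, 0, -5.9], [0.9, 0, -5.9]]' --angular '[[0, -1.7, 0], [0, -1.7, 0], [0, -1.7, 0], [0, -1.7, 0], [0, -1.7, 0], [0, -1.7, 0], [0, -1.7, 0]]' --grip '[1, 1, 1, 1, 1, 1, 1]'

```text
time_s: 11.37
eef_pos: [0.4931, -0.1887, 0.1363]
ee_rot: [179.8, 12.0, 80.8]
force: [7.6, 0.9, -3.5]
grip_width: 0.0132
finger_force: 60.2
```

apply_moves --linear '[[0.9, 0, -5.9], [0.9, 0, -5.9], [0.9, 0, -5.9], [0.9, 0, -5.9], [0.9, 0, -5.9], [0.9, 0, -5.9], [0.9, 0, -5.9], [0, 0, 0]]' --angular '[[0, -1.7, 0], [0, -1.7, 0], [0, -1.7, 0], [0, -1.7, 0], [0, -1.7, 0], [0, -1.7, 0], [0, -1.7, 0], [0, 0, 0]]' --grip '[1, 1, 1, 1, 1, 1, 1, 1]'

```text
time_s: 12.03
eef_pos: [0.4963, -0.1702, 0.1742]
ee_rot: [179.8, 23.9, 80.9]
force: [6.1, -8.5, 1.1]
grip_width: 0.0133
finger_force: 60.3
```

apply_moves --linear '[[0, 0, 0], [0, 0, 0], [0, 0, 0], [0, 0, 0], [0, 0, 0], [0, 0, 0]]' --angular '[[0, 0, 0], [0, 0, 0], [0, 0, 0], [0, 0, 0], [0, 0, 0], [0, 0, 0]]' --grip '[1, 1, 1, 1, 1, 1]'

```text
time_s: 12.53
eef_pos: [0.4959, -0.1708, 0.1735]
ee_rot: [179.8, 23.8, 80.8]
force: [7.5, -2.4, -1.8]
grip_width: 0.0133
finger_force: 60.1
```

Run:
```python
from look import *
lm(['scene'],['coupler','latch_handle','cap_grip','spool_mid','jar_mid','dish_mid'])
f=grab_frame('scene');cv2.imwrite('pics/s2.png',cv2.resize(f['frame'][120:320,200:440],None,fx=3,fy=3))
```

```text
scene coupler [ 0.5026 -0.1882  0.1418] 0.64 [315. 179.]
scene latch_handle [ 0.4999 -0.1676  0.1841] 0.7 [311. 164.]
scene cap_grip [ 0.5246 -0.0609  0.1429] 0.98 [273. 210.]
scene spool_mid [ 0.3737 -0.2214  0.0274] 0.75 [382. 234.]
scene jar_mid [ 0.3956 -0.1245  0.013 ] 0.55 [355. 265.]
scene dish_mid [ 0.41   -0.0435  0.0119] 0.64 [331. 291.]
```

View pics/s2.png

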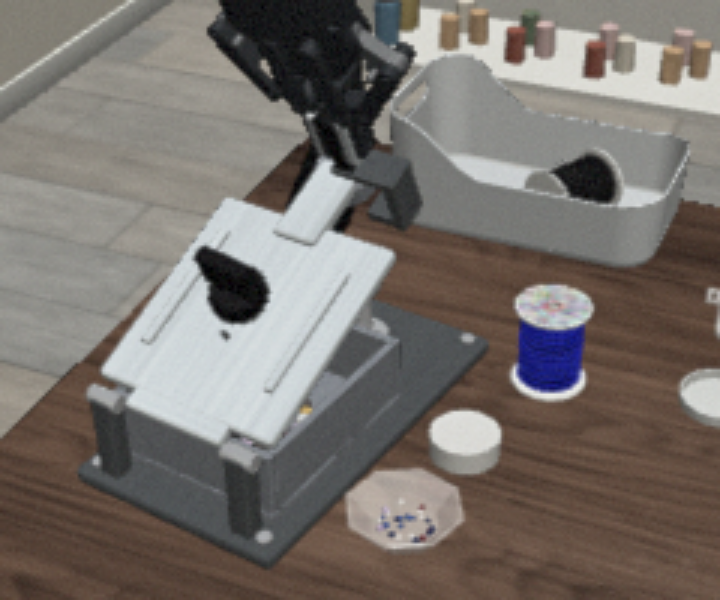

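The picture shows the lid held up with the cap bar square across, near crop pixel (235,285). The coupler is at about z = 0.142 m, and the spool, jar and dish have not moved.

```bash
python3 -c "
from cell import *
print(job_done())"
```

```text
the job is handed in; nothing more can be done
None
```

The job is handed in: the vent cap is twisted open to about 1.48 rad, the latch was pulled clear, and the gripper holds the lid with the coupler about 8 cm above its shut height; the spool, jar and dish did not move, and the hand-in call gave no pass or fail result.

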